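Draw the gauge rod half out of its block and hold it

ROBOT

A 6-joint arm with a two-finger parallel gripper is mounted at the origin on the work surface. World frame = base frame: x ahead of the robot, y to its left, z up, the work surface at z = 0. Lengths are in m, angles in degrees, forces in N, time in s.
With the tool pointing down it reaches from about 0.3 to 0.75 m from the base axis. Payload 8.5 kg.
Tool frame: the origin (TCP) lies midway between the tips of the shut fingers; the grasp point (between the pads) lies 19 mm behind it (env.tcp_to_grasp is the z of the grasp point in the tool frame, in m); z points along the fingers, y is the line along which they close (so a half turn about z gives the same grasp; the last joint's range is limited). The gripper opens to 85 mm and grips with 20 to 120 N. Pads are 22 mm wide; open, the fingers measure 114 mm over their backs; the gripper's body (76 mm by 85 mm) begins 54 mm behind the grasp point. The pads swing forward as they close: fully open they stand 13 mm farther back than shut.
Start: joints at [-77.023, 21.807, 74.336, -0, 83.858, -12.336], TCP at [0.235, -0.497, 0.231] pointing down, gripper open.
Joint ranges: [-178.18, 178.18], [-50.72, 133.34], [12.68, 142.11], [-81.47, 261.47], [9.98, 163.14], [-165.26, 165.26]. Speed limits (degrees/s): [136.94, 136.94, 180, 180, 180, 180].

INTERFACE

Orientations are given as a 3x3 rotation matrix whose columns are the frame's x, y, z axes.
In Python, from rig import env, imaging, job, models gives the robot as it stands. The module is installed in compiled form; this text tells all that it offers.
- The arm moves only by the tool jog_arm, never from a script. Its argument "plan" is text: rows parted by semicolons, each of 7 numbers parted by spaces: the turn, a rotation vector about the tool's x, y, z in degrees, then the shift along the tool's x, y, z in cm, then the closure in counts, from 0 (fully open) to 255 (shut). In form: rx ry rz x y z claw; .... A call has 1 to 10 rows; each row shifts and turns the commanded pose from where the row before left it, along the tool's axes as they then stand; what a row does not reach is not made up. A row lasts 1/12 s, in which the tool goes at most 41.7 mm and 7.16 degrees, less where a joint would pass 70% of its speed; a pose out of reach is approached as far as the arm can. A call with a gripper value outside its range is refused whole. The fingers move at their own pace and stop on an object; "grip_force" is the grip in N (left out, the last holds). Time passes only in rows, so rows that do not move let the fingers close. It gives the time, the measured TCP pose, the force, the opening and the grip force at its end, in the units of the state.
- env.observe(): the state, without advancing time (a new reading comes with each control period).
- imaging.get_image(name): name is "scene" or "side" or "wrist"; returns a dict with "pixels" (384x512x3 uint8, red, green, blue), "depth" (384x512 float32, m along the optical axis (not along the pixel's ray), 0 where there is no reading), "fov_y" (degrees; the focal length in pixels is half the picture's height over the tangent of half this angle, whatever the lens; pixels are square), "cx", "cy" (the principal point, pixels), "world_from_camera" (4x4, takes a point from camera to world coordinates). Camera axes: x right, y down, z forward; pixel columns grow to the right and rows downward; lengths in m; the calibration is good to about 2 mm. A picture is of the moment at which its call begins.
- job.close_job(): hands the job in; it is judged then, once.
Trained networks look in the newest picture that a camera, given by its name, has taken for a name from the list of things; names that differ only in an ending like _2 or _b are one class to them, and where a whole thing is asked for, a point or a joint stands for the part that bears it (a point fixed in the world has none). Each returns a list of dicts, best first, with "confidence" (0 to 1); they miss things now and then, are a little off and sometimes report something else, mostly with a low value. They report only what shows in the picture. A call takes as long as a camera call.
- models.outline_of(camera, query): "region" (384x512 bool, what is visible of it) and "bbox" ([centre column, centre row, width, height] in pixels, round what is visible of it).
- models.tip_of(camera, query): "at" ([column, row] in pixels: a listed point, or the origin of a listed thing).
The state is a dict: "time_s": time; "q": joint angles; "qvel": joint speeds; "joint_efforts": joint torques, N m; "position": TCP position; "tool_rot": TCP orientation; "ft_force": force on the tool from outside, world axes, zero at the start; "wrist_torque": the same for the moment, N m; "grip_width": finger opening in m; "gripper_force": force on a finger pad.
Only numpy, scipy, OpenCV 4.12 (cv2) and the standard library are available. Lean on these libraries where they do the work, as an engineer would, in place of code of your own. Each camera call takes 0.05 s, during which the arm holds its last target. There are 200 camera calls.

TASK

In the locksmith's shop, take the divided tray off the top of the deep bin by its wooden handle and set it down level (do not drop it) in the middle of the blue pad, then let go of it. In the bin stands a steel block with a gauge rod in its bore: pull the rod straight up about half way out of the bore, until the dark ring round the rod comes up level with the block's top, without pulling it right out, lifting or dragging the block or pushing other things about. Finish while still gripping the rod and holding it still at that height; do not let go.

Things in the scene. Friction and masses are not known exactly. Their poses are not given: they have to be found in the camera images.
- tray_grip (a point): middle of the tray's wooden bar handle, 80 mm above the tray's foot. The bar is 114 mm long (x axis of this point, along the tray's long side), 14 mm thick (y) and 16 mm high (72 to 88 mm above the foot), on a post under each end; z is up. The tray is balanced about it.
- tray: grey plastic divided tray, 244 mm (x) by 184 mm (y), walls to 46 mm above its foot, about 0.45 kg, brass key blanks fixed in it; origin under its centre at its foot, z up. It stands on the bin's rim like a lid: its skirt sinks 6 mm into the bin with 3 mm play, so lift it straight up.
- pad_mid (a point): centre of the top face of the blue foam pad fixed on the bench, 320 mm (x) by 260 mm (y), 10 mm thick; z is up
- pad: the same pad; origin at the centre of its underside
- bin: deep open grey plastic bin, loose on the bench, outside 240 mm (x) by 180 mm (y), 102 mm high, walls and floor 5 mm; origin at the centre of its underside, z up. The tray covers it at first. The block with the rod stands near its middle, sides not always parallel; a padlock and a lock cylinder, lower than 40 mm, lie in its corners.
- block: dark steel block 60 x 60 mm, 50 mm high, 1.2 kg, standing loose on the bin's floor; origin at the centre of its underside, z up
- block_hole0 (a point): mouth of the bore at the centre of the block's top face, z up. Bore 17.5 mm wide, vertical, 44 mm deep, closed at the bottom
- rod_mid (a point): middle of the steel gauge rod, 42 mm above its lower end; z along the rod, up. At the start the rod stands on the bottom of the bore, 44 mm inside and 40 mm above the block's top, its upper end about 7 mm below the bin's rim; this point is then 2 mm below the block's top.
- rod: gauge rod, 16 mm in diameter, 84 mm long, 0.13 kg, fine grip rings round its upper part; origin at the centre of its lower end, z up. The dark index ring, 3 mm wide, is 22 mm above the lower end: hidden in the bore at first, level with the block's top when the rod has risen 22 mm.
- padlock_a: brass padlock lying in the bin, to be left alone
- housing: upright brass lock cylinder, 28 mm in diameter, 34 mm high, in the bin, to be left alone
- padlock_b: brass padlock on the bench, to be left alone
- screwdriver: screwdriver on the bench, to be left alone
- hammer: hammer on the bench, to be left alone
- oil: oil bottle on the bench, to be left alone
- mug: white mug on the bench, to be left alone

How it is judged (in metres and radians):
On the way, in this order (a step that is already met when the one before it is completed fails the run):
1. the tray is off the bin, standing level in the middle of the pad and let go (horizontal distance between tray_grip and pad_mid below 0.05 m and z of tray_grip in the frame of pad_mid between 0.073 and 0.087 m and angle between tray_grip's own z axis and vertical below 0.06 rad and contact force between the fingers and tray below 0.3 N and linear speed of tray below 0.03 m/s), for 0.3 s.
2. the rod is gripped and has begun to rise in its bore (contact force between the fingers and rod above 2 N and z of rod_mid in the frame of block above 0.053 m), for 0.1 s.
At the end, for the whole second after the job is handed in: Tray level on the pad, centre within 50 mm of the pad's, let go, at rest; rod gripped and still, risen 22 mm give or take 9 mm, in line with the bore within 7 degrees; block flat on the bin's floor (lifted 4 mm at most), bin level (all of step 1 and z of block in the frame of bin below 0.009 m and angle between each of block, bin's own z axis and vertical below 0.05 rad and contact force between the fingers and rod above 2 N and z of rod_mid in the frame of block between 0.061 and 0.079 m and angle between the z axis of rod and the z axis of block, either way round below 0.12 rad and linear speed of rod below 0.02 m/s and horizontal distance between rod_mid and block_hole0 below 0.008 m); the arm keeps its last pose, push and grip.
It fails at once if the rod is pulled right out of the bore (z of rod_mid in the frame of block above 0.091 m).
It fails at once if the block is lifted over 12 mm, dragged over 30 mm or tipped (z of block in the frame of bin above 0.017 m or angle between block's own z axis and vertical above 0.2 rad or distance of block from where it was at the start of the episode above 0.03 m).
It fails at once if the tray is dropped (falls freely more than about 10 mm) (contact force between the fingers and tray below 0.1 N and linear speed of tray above 0.45 m/s).
It fails at once if the bin is pushed away over 40 mm or tipped (distance of bin from where it was at the start of the episode above 0.04 m or angle between bin's own z axis and vertical above 0.2 rad).
It fails at once if another thing (padlock, lock cylinder, screwdriver, hammer, bottle, mug) is pushed away (distance of any of padlock_b, screwdriver, hammer, oil, mug from where it was at the start of the episode above 0.03 m or distance of any of padlock_a, housing from where it was at the start of the episode above 0.05 m).
It also fails if it takes over 54 s, if anything falls off the work surface, if the arm or the gripper's body presses on something with over 40 N, if the wrist force passes 120 N, or if a joint passes its speed limit or range.

## Working session

There is one attempt and no reset: what is moved stays moved. The work goes in short steps, Python scripts to look and compute and a tool call to move; the robot and the scene stay as the last step left them, time stands still between calls to the robot, and variables do not carry over. Pictures are saved under pics/ and viewed, at most 10 in all, crops included, and the job is handed in when it is done.

Besides the shell and the picture viewer there is one more tool, called after "Request:" as a command line: name --argument value ..., lists and objects as JSON in quotes. jog_arm: Moves the arm, as the interface text tells. Its arguments: {"type":"object","properties":{"plan":{"type":"string"},"grip_force":{"type":"number"}},"required":["plan"]}

```bash
mkdir -p pics
cat > h.py <<'E'
import numpy as np, cv2
from rig import env, imaging, job, models
def cloud(im):
    d=im["depth"];h,w=d.shape;f=h/2/np.tan(np.radians(im["fov_y"]/2))
    v,u=np.mgrid[:h,:w]
    P=np.stack([(u-im["cx"])/f*d,(v-im["cy"])/f*d,d],-1)
    T=np.array(im["world_from_camera"]);P=P@T[:3,:3].T+T[:3,3];P[d==0]=np.nan
    return P
def save(im,n): cv2.imwrite("pics/"+n,im["pixels"][...,::-1])
E
python3 - <<'E'
from h import *
s=env.observe();print(s["tool_rot"],s["position"],s["grip_width"],env.tcp_to_grasp)
ims=[]
for c in("scene","side"):
    im=imaging.get_image(c);ims.append(im["pixels"]);P=cloud(im)
    print(c,np.round(im["world_from_camera"],2).tolist())
    for q in("tray_grip","pad_mid","tray","pad"):
        for t in models.tip_of(c,q)[:1]:
            x,y=np.round(t["at"]).astype(int);print(c,q,t["confidence"],x,y,P[y,x].round(3))
    for q in("tray","pad"):
        for o in models.outline_of(c,q)[:1]:
            Q=P[o["region"]];Q=Q[~np.isnan(Q[:,0])]
            if q=="tray":Q=Q[(Q[:,2]>.13)&(Q[:,2]<.155)]
            else: Q=Q[abs(Q[:,2]-.01)<.006]
            r=cv2.minAreaRect(Q[:,:2].astype(np.float32)*1000);print(q,o["confidence"],len(Q),r,np.median(Q[:,2]))
cv2.imwrite("pics/a.png",cv2.resize(np.vstack(ims)[...,::-1],(400,600)))
cv2.imwrite("pics/a.png",np.vstack([cv2.resize(i,(400,300)) for i in ims])[...,::-1])
E
```

```text
[[ 9.03993796e-01  4.27545447e-01 -3.28201897e-04]
 [ 4.27545454e-01 -9.03992702e-01  1.44211816e-03]
 [ 3.19878935e-04 -1.44398710e-03 -9.99998906e-01]] [ 0.23508223 -0.49688973  0.23071997] 0.085328329637888 -0.0187
scene [[-0.03, 0.63, -0.78, 1.51], [1.0, 0.02, -0.02, 0.03], [-0.0, -0.78, -0.63, 0.86], [0.0, 0.0, 0.0, 1.0]]
scene tray_grip 0.77 329 167 [0.496 0.244 0.172]
scene pad_mid 0.94 211 194 [ 0.457 -0.189  0.01 ]
scene tray 0.62 332 180 [0.549 0.25  0.155]
scene pad 0.85 208 196 [ 0.467 -0.2    0.008]
tray 0.58 773 ((491.50640869140625, 251.16798400878906), (184.4632568359375, 250.831787109375), 89.03885650634766) 0.13705667769025087
pad 0.74 3515 ((466.14532470703125, -190.59596252441406), (260.1112060546875, 322.56134033203125), 80.54700469970703) 0.010504877605369
side [[-1.0, -0.04, 0.08, 0.44], [-0.09, 0.62, -0.78, 1.25], [-0.02, -0.78, -0.62, 1.13], [0.0, 0.0, 0.0, 1.0]]
side tray_grip 0.76 262 232 [0.489 0.25  0.184]
side pad_mid 0.72 275 185 [ 0.462 -0.21   0.007]
side tray 0.91 260 255 [0.493 0.272 0.109]
side pad 0.87 273 188 [ 0.47  -0.191  0.006]
tray 0.94 1201 ((490.04937744140625, 252.94247436523438), (195.1869659423828, 242.40663146972656), 89.32276916503906) 0.13837673466417444
pad 0.61 3290 ((462.8235168457031, -191.33799743652344), (279.73760986328125, 321.9198303222656), 80.50502014160156) 0.010673039243868643
```

View pics/a.png

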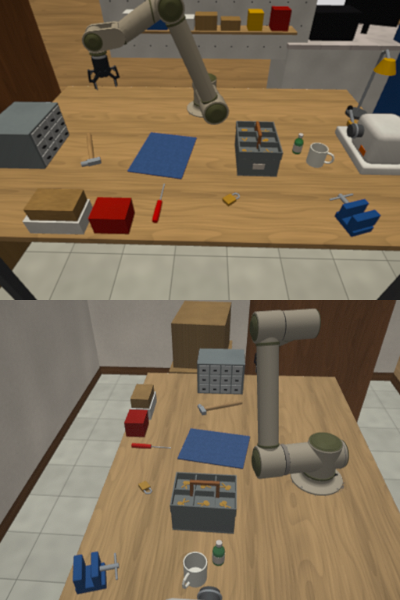

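Request:
jog_arm --plan "0 0 6.6 0 0 -2 0;0 0 6.6 0 0 -2 0;0 0 6.6 0 0 -2 0;0 0 6.6 0 0 -2 0;0 0 0 1.2 -3.7 0 0;0 0 0 1.2 -3.7 0 0;0 0 0 1.2 -3.7 0 0;0 0 0 1.2 -3.7 0 0;0 0 0 1.2 -3.7 0 0;0 0 0 1.2 -3.7 0 0" --grip_force 60

```text
time_s: 1.53
position: [0.3115, -0.2747, 0.3114]
tool_rot: [[1.0, -0.019, 0.0], [-0.019, -1.0, -0.0], [0.0, 0.0, -1.0]]
ft_force: [1.0, 0.2, 0.6]
grip_width: 0.0852
gripper_force: 0.0
```

Request:
jog_arm --plan "0 0 0 1.3 -3.7 0 0;0 0 0 1.3 -3.7 0 0;0 0 0 1.3 -3.7 0 0;0 0 0 1.3 -3.7 0 0;0 0 0 1.3 -3.7 0 0;0 0 0 1.3 -3.7 0 0;0 0 0 1.3 -3.7 0 0;0 0 0 1.3 -3.7 0 0;0 0 0 1.3 -3.7 0 0;0 0 0 1.3 -3.7 0 0"

```text
time_s: 2.37
position: [0.4485, 0.0931, 0.3115]
tool_rot: [[1.0, -0.019, 0.001], [-0.019, -1.0, -0.0], [0.001, 0.0, -1.0]]
ft_force: [0.3, -0.1, 0.5]
grip_width: 0.0854
gripper_force: 0.0
```

Request:
jog_arm --plan "0 0 0 1.3 -3.7 0 0;0 0 0 1.3 -3.7 0 0;0 0 0 1.3 -3.7 0 0;0 0 0 1.3 -3.7 0 0;0 0 0 0 0 0 0;0 0 0 0 0 0 0;0 0 0 0 0 0 0"

```text
time_s: 2.95
position: [0.503, 0.2376, 0.3112]
tool_rot: [[1.0, -0.019, -0.0], [-0.019, -1.0, -0.0], [-0.0, 0.0, -1.0]]
ft_force: [0.8, -0.3, 0.6]
grip_width: 0.0852
gripper_force: 0.0
```

```bash
cat >> h.py <<'E'
def pose():
    s=env.observe();R=np.array(s["tool_rot"]);p=np.array(s["position"])
    print("t",round(s["time_s"],2),"tcp",p.round(4),"yaw",np.degrees(np.arctan2(R[1,0],R[0,0])).round(2),"z",R[:,2].round(4),"F",np.round(s["ft_force"],1),"w",round(s["grip_width"],4),"gf",s["gripper_force"])
    return R,p
def togo(target,zax=True):
    R,p=pose();print("tool shift cm",(R.T@(np.array(target)-p)*100).round(2))
E
python3 - <<'E'
from h import *
pose()
im=imaging.get_image("wrist");save(im,"w1.png");P=cloud(im)
for c in("wrist","side"):
    if c=="side": P=cloud(imaging.get_image(c))
    m=(P[...,2]>.165)&(P[...,2]<.2)&(abs(P[...,0]-.49)<.1)&(abs(P[...,1]-.25)<.06)
    Q=P[m];print(c,len(Q))
    if len(Q)>20:
        print(cv2.minAreaRect(Q[:,:2].astype(np.float32)*1000),np.percentile(Q,[5,50,95],axis=0).round(4))
    for t in models.tip_of(c,"tray_grip")[:1]:
        x,y=np.round(t["at"]).astype(int);print(t,P[y,x])
E
```

```text
t 2.95 tcp [0.503  0.2376 0.3112] yaw -1.07 z [-4.e-04 -4.e-04 -1.e+00] F [ 0.8 -0.3  0.6] w 0.0852 gf 0.0
wrist 1534
((490.21490478515625, 251.62155151367188), (14.15567398071289, 112.72269439697266), 89.37423706054688) [[0.441  0.245  0.181 ]
 [0.4965 0.2512 0.1837]
 [0.5438 0.2576 0.1849]]
{'at': [243.7, 192.3], 'confidence': 0.74} [0.49381148 0.24932675 0.18295429]
side 261
((488.79595947265625, 255.23548889160156), (112.26622772216797, 18.99222183227539), 0.07154718041419983) [[0.4384 0.2481 0.1695]
 [0.4887 0.2575 0.1814]
 [0.5416 0.2616 0.1872]]
{'at': [264.3, 232.8], 'confidence': 0.79} [0.48282199 0.25644956 0.18605357]
```

View pics/w1.png

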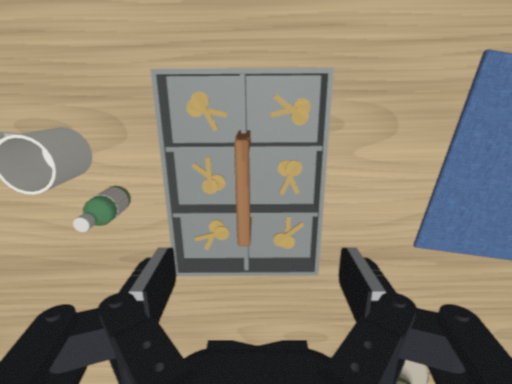

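Request:
jog_arm --plan "0 0 0 -0.64 -0.68 1.5 0;0 0 0 -0.64 -0.69 1.5 0;0 0 0 0 0 2.5 0;0 0 0 0 0 2.5 0;0 0 0 0 0 2.5 0;0 0 0 0 0 2 0;0 0 0 0 0 1.5 0;0 0 0 0 0 1.3 0;0 0 0 0 0 0 0;0 0 0 0 0 0 0"

```text
time_s: 3.98
position: [0.4906, 0.2513, 0.1586]
tool_rot: [[1.0, -0.02, -0.0], [-0.02, -1.0, -0.0], [-0.0, 0.0, -1.0]]
ft_force: [0.3, 0.3, 0.4]
grip_width: 0.0855
gripper_force: 0.0
```

Request:
jog_arm --plan "0 0 0 0 0 0 230;0 0 0 0 0 0 230;0 0 0 0 0 0 230;0 0 0 0 0 0 230;0 0 0 0 0 0 230;0 0 0 0 0 0 230;0 0 0 0 0 0 230;0 0 0 0 0 0 230;0 0 0 0 0 0 230;0 0 0 0 0 0 230" --grip_force 60

```text
time_s: 4.82
position: [0.4907, 0.2519, 0.1587]
tool_rot: [[1.0, -0.019, 0.001], [-0.019, -1.0, 0.0], [0.001, -0.0, -1.0]]
ft_force: [-1.2, 0.9, 5.6]
grip_width: 0.0133
gripper_force: 59.9
```

Request:
jog_arm --plan "0 0 0 0 0 -0.3 230;0 0 0 0 0 -0.5 230;0 0 0 0 0 -0.7 230;0 0 0 0 0 -1 230;0 0 0 0 0 -1.5 230;0 0 0 0 0 -1.5 230;0 0 0 0 0 -1.5 230;0 0 0 0 0 -1 230;0 0 0 0 0 0 230;0 0 0 0 0 0 230"

```text
time_s: 5.65
position: [0.4905, 0.2518, 0.2383]
tool_rot: [[1.0, -0.019, 0.0], [-0.019, -1.0, 0.0], [0.0, -0.0, -1.0]]
ft_force: [0.3, 0.3, -4.7]
grip_width: 0.0128
gripper_force: 58.6
```

Run:
```python
from h import *
pose()
im=imaging.get_image("side");save(im,"s2.png");P=cloud(im)
imaging.get_image("scene")
for c in("side","scene"):
  for q in("tray","bin"):
   for o in models.outline_of(c,q)[:1]:print(c,q,o["confidence"],o["bbox"])
```

```text
t 5.65 tcp [0.4905 0.2518 0.2383] yaw -1.09 z [ 1.e-04  0.e+00 -1.e+00] F [ 0.3  0.3 -4.7] w 0.0128 gf 58.64177405834198
side tray 0.89 [259.2, 232.1, 91.3, 57.8]
side bin 0.96 [260.8, 275.2, 78.4, 48.8]
scene tray 0.96 [336.4, 160.1, 61.9, 52.8]
scene bin 0.78 [329.7, 196.4, 62.6, 63.8]
```

View pics/s2.png

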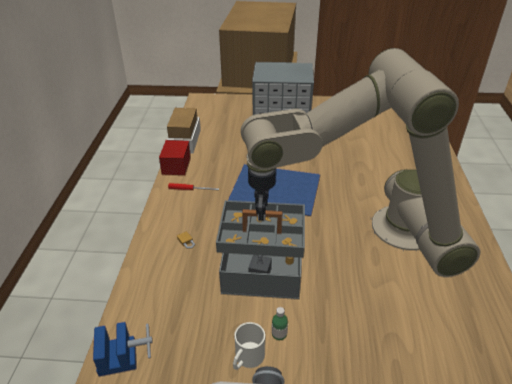

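Request:
jog_arm --plan "0 0 0 -0.17 1 0 230;0 0 0 -0.17 2 0 230;0 0 0 -0.17 3 0 230;0 0 0 -0.17 3 0 230;0 0 0 -0.17 3 0 230;0 0 0 -0.17 3 0 230;0 0 0 -0.17 3 0 230;0 0 0 -0.17 3 0 230;0 0 0 -0.17 3 0 230;0 0 0 -0.17 3 0 230"

```text
time_s: 6.78
position: [0.4676, -0.0197, 0.2384]
tool_rot: [[1.0, -0.019, 0.0], [-0.019, -1.0, -0.0], [0.0, 0.0, -1.0]]
ft_force: [0.3, -0.0, -4.5]
grip_width: 0.0131
gripper_force: 58.8
```

Request:
jog_arm --plan "0 0 0 0 3 0 230;0 0 0 0 3 0 230;0 0 0 0 3 0 230;0 0 0 0 3 0 230;0 0 0 0 2.35 0 230;0 0 0 0 1.5 0 230;0 0 0 0 1 0.5 230;0 0 0 0 0.5 1 230;0 0 0 0 0 1.5 230;0 0 0 0 0 2 230"

```text
time_s: 7.62
position: [0.4651, -0.1911, 0.1877]
tool_rot: [[1.0, -0.019, 0.001], [-0.019, -1.0, -0.001], [0.001, 0.001, -1.0]]
ft_force: [0.6, 0.8, -5.6]
grip_width: 0.0131
gripper_force: 58.9
```

Request:
jog_arm --plan "0 0 0 0 0 2 230;0 0 0 0 0 2 230;0 0 0 0 0 2 230;0 0 0 0 0 1.5 230;0 0 0 0 0 1.5 230;0 0 0 0 0 1 230;0 0 0 0 0 0.8 230;0 0 0 0 0 0.2 230;0 0 0 0 0 0 230;0 0 0 0 0 0 230"

```text
time_s: 8.45
position: [0.4654, -0.1912, 0.0787]
tool_rot: [[1.0, -0.019, 0.001], [-0.019, -1.0, -0.0], [0.001, 0.0, -1.0]]
ft_force: [0.3, 0.3, -4.8]
grip_width: 0.0128
gripper_force: 58.8
```

Run:
```python
from h import *
pose()
for c in("side","scene"):
  P=cloud(imaging.get_image(c))
  m=(P[...,2]>.045)&(P[...,2]<.062)&(abs(P[...,0]-.465)<.16)&(abs(P[...,1]+.191)<.13)
  Q=P[m];print(c,len(Q),cv2.minAreaRect(Q[:,:2].astype(np.float32)*1000),np.percentile(Q[:,2],[10,50,90]))
  for o in models.outline_of(c,"tray")[:1]:
    Q=P[o["region"]];A=Q[(Q[:,2]<.07)&(Q[:,2]>.045)];print(len(A),np.percentile(A[:,2],[5,50,95]))
```

```text
t 8.45 tcp [ 0.4654 -0.1912  0.0787] yaw -1.07 z [ 6.e-04 -4.e-04 -1.e+00] F [ 0.3  0.3 -4.8] w 0.0128 gf 58.79537522792816
side 696 ((465.1475830078125, -189.92669677734375), (198.91488647460938, 241.47364807128906), 89.22856903076172) [0.04697872 0.05447752 0.06039162]
827 [0.04646392 0.05607544 0.06487724]
scene 692 ((466.0897521972656, -192.86782836914062), (185.43580627441406, 251.468017578125), 88.89594268798828) [0.04687989 0.05411834 0.06063441]
814 [0.04607659 0.05553966 0.06397789]
```

Request:
jog_arm --plan "0 0 0 0 0 0.2 230;0 0 0 0 0 0.2 230;0 0 0 0 0 0.1 230;0 0 0 0 0 0 230;0 0 0 0 0 0 230;0 0 0 0 0 0 230"

```text
time_s: 9.15
position: [0.4652, -0.1913, 0.0733]
tool_rot: [[1.0, -0.019, 0.0], [-0.019, -1.0, 0.0], [0.0, -0.0, -1.0]]
ft_force: [-0.7, 0.0, -5.0]
grip_width: 0.0129
gripper_force: 58.9
```

Request:
jog_arm --plan "0 0 0 0 0 0.05 230;0 0 0 0 0 0.05 230;0 0 0 0 0 0 230;0 0 0 0 0 0 230"

```text
time_s: 9.48
position: [0.4653, -0.1914, 0.0727]
tool_rot: [[1.0, -0.019, 0.0], [-0.019, -1.0, -0.0], [0.0, 0.0, -1.0]]
ft_force: [-2.2, 0.2, 1.9]
grip_width: 0.0128
gripper_force: 59.8
```

Request:
jog_arm --plan "0 0 0 0 0 0 190;0 0 0 0 0 0 150;0 0 0 0 0 0 100;0 0 0 0 0 0 50;0 0 0 0 0 0 0;0 0 0 0 0 0 0;0 0 0 0 0 0 0;0 0 0 0 0 0 0;0 0 0 0 0 0 0;0 0 0 0 0 0 0"

```text
time_s: 10.32
position: [0.4652, -0.1913, 0.0723]
tool_rot: [[1.0, -0.019, 0.0], [-0.019, -1.0, -0.0], [0.0, 0.0, -1.0]]
ft_force: [-0.5, -0.6, -0.3]
grip_width: 0.0851
gripper_force: 0.0
```

Request:
jog_arm --plan "0 0 0 0 0 -1 0;0 0 0 0 0 -2 0;0 0 0 0 0 -3 0;0 0 0 0 0 -3 0;0 0 0 0 0 -3 0;0 0 0 0 0 -3 0;0 0 0 0 0 -3 0;0 0 0 0 0 -3 0;0 0 0 0 0 0 0"

```text
time_s: 11.07
position: [0.4665, -0.1921, 0.288]
tool_rot: [[1.0, -0.019, 0.008], [-0.019, -1.0, -0.006], [0.008, 0.006, -1.0]]
ft_force: [-0.2, -0.4, 0.1]
grip_width: 0.0854
gripper_force: 0.0
```

Run:
```python
from h import *
pose()
ims=[]
for c in("side","scene","wrist"):
  im=imaging.get_image(c);P=cloud(im);ims.append(im["pixels"])
  m=(P[...,2]>.045)&(P[...,2]<.065)&(abs(P[...,0]-.465)<.16)&(abs(P[...,1]+.191)<.13)
  Q=P[m];print(c,len(Q),cv2.minAreaRect(Q[:,:2].astype(np.float32)*1000))
  if c=="wrist":
    m=(P[...,2]>.08)&(P[...,2]<.12)&(abs(P[...,0]-.465)<.1)&(abs(P[...,1]+.191)<.06)
    Q=P[m];print("handle",Q.mean(0),np.linalg.lstsq(np.c_[Q[:,:2]-Q[:,:2].mean(0),np.ones(len(Q))],Q[:,2],rcond=None)[0])
  else:
   for q in("rod","block","bin","rod_mid","block_hole0"):
    for t in models.tip_of(c,q)[:1]:
        x,y=np.round(t["at"]).astype(int);print(c,q,t["confidence"],x,y,P[y,x].round(3))
    for o in models.outline_of(c,q)[:1]:
        Q=P[o["region"]];print(len(Q),np.nanmedian(Q,axis=0).round(3),o["confidence"])
  # bin rim
   Q=P[(P[...,2]>.095)&(P[...,2]<.11)&(abs(P[...,0]-.49)<.16)&(abs(P[...,1]-.25)<.12)];print("rim",cv2.minAreaRect(Q[:,:2].astype(np.float32)*1000))
cv2.imwrite("pics/s3.png",np.vstack([ims[0][60:340,100:400],ims[1][60:340,150:450]])[...,::-1])
```

```text
t 11.07 tcp [ 0.4665 -0.1921  0.288 ] yaw -1.08 z [ 0.0083 -0.006  -0.9999] F [-0.2 -0.4  0.1] w 0.0854 gf 0.0
side 668 ((464.7314147949219, -189.465087890625), (198.01007080078125, 242.59304809570312), 88.69486999511719)
side rod 0.64 260 275 [0.489 0.338 0.095]
side block 0.54 257 273 [0.498 0.337 0.102]
312 [0.49  0.263 0.054] 0.63
side bin 0.84 262 274 [0.483 0.342 0.104]
4863 [0.49  0.232 0.045] 0.7
side rod_mid 0.3 259 275 [0.492 0.343 0.1  ]
86 [0.494 0.257 0.069] 0.61
side block_hole0 0.7 260 265 [0.494 0.262 0.054]
347 [0.493 0.263 0.054] 0.66
rim ((489.8585205078125, 253.40835571289062), (186.65362548828125, 240.41339111328125), 89.12962341308594)
scene 688 ((466.40887451171875, -192.24842834472656), (184.79446411132812, 249.9744110107422), 89.20201110839844)
scene rod 0.6 325 203 [0.603 0.226 0.097]
scene block 0.67 116 192 [ 0.475 -0.552  0.027]
214 [0.512 0.245 0.053] 0.57
scene bin 0.93 327 204 [0.609 0.232 0.098]
2954 [0.484 0.258 0.05 ] 0.68
scene rod_mid 0.49 329 193 [0.505 0.256 0.063]
39 [0.501 0.25  0.081] 0.39
scene block_hole0 0.62 324 190 [0.476 0.243 0.054]
803 [0.53  0.54  0.055] 0.46
rim ((491.4280090332031, 251.30099487304688), (180.68507385253906, 246.4499053955078), 89.15151977539062)
wrist 5054 ((463.7541809082031, -192.14309692382812), (184.5378875732422, 243.99842834472656), 88.99971008300781)
handle [ 0.46817173 -0.19221342  0.0973881 ] [-0.0092267  -0.02030774  0.0973881 ]
```

View pics/s3.png

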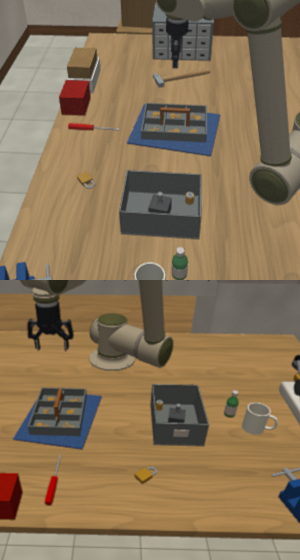

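Request:
jog_arm --plan "0 0 0 0.1 -1.5 -0.5 0;0 0 0 0.1 -3 -0.5 0;0 0 0 0.1 -3.7 -0.5 0;0 0 0 0.1 -3.7 0 0;0 0 0 0.1 -3.7 0 0;0 0 0 0.1 -3.7 0 0;0 0 0 0 -3.7 0 0;0 0 0 0 -3.7 0 0;0 0 0 0 -3.7 0 0;0 0 0 0 -3.7 0 0"

```text
time_s: 13.05
position: [0.4773, 0.1514, 0.2975]
tool_rot: [[1.0, -0.019, 0.0], [-0.019, -1.0, -0.0], [0.0, 0.0, -1.0]]
ft_force: [2.0, -0.6, 0.1]
grip_width: 0.0855
gripper_force: 0.0
```

Request:
jog_arm --plan "0 0 0 0 -3.5 0 0;0 0 0 0 -3 0 0;0 0 0 0 -2 0 0;0 0 0 0 -1.3 0 0;0 0 0 0 0 0 0;0 0 0 0 0 0 0;0 0 0 0 0 0 0"

```text
time_s: 13.63
position: [0.4797, 0.2465, 0.2973]
tool_rot: [[1.0, -0.02, -0.0], [-0.02, -1.0, -0.0], [-0.0, 0.0, -1.0]]
ft_force: [0.3, 0.7, -0.0]
grip_width: 0.0854
gripper_force: 0.0
```

```bash
cat > look.py <<'E'
from h import *
import sys
R,p=pose()
im=imaging.get_image("wrist");save(im,sys.argv[1]);P=cloud(im)
for q in("rod_mid","block_hole0"):
    for t in models.tip_of("wrist",q)[:1]:
        x,y=np.round(t["at"]).astype(int);print(q,t["confidence"],x,y,P[y,x].round(4))
B=(abs(P[...,0]-.49)<.11)&(abs(P[...,1]-.251)<.08)
def rect(lo,hi,n):
    m=((P[...,2]>lo)&(P[...,2]<hi)&B).astype(np.uint8)
    k,l,st,c=cv2.connectedComponentsWithStats(m)
    for i in range(1,k):
        if st[i,4]>60:
            Q=P[l==i];print(n,st[i,4],c[i].round(),Q.mean(0).round(4),cv2.minAreaRect(Q[:,:2].astype(np.float32)*1000))
rect(.049,.062,"block");rect(.088,.1,"rodtop");rect(.012,.046,"low")
for o in models.outline_of("wrist","rod")[:1]:
    print("rod",o["confidence"],o["bbox"]);Q=P[o["region"]];Q=Q[Q[:,2]>.086];print(Q.mean(0),Q[:,2].max())
    if len(Q):print(cv2.minEnclosingCircle(Q[:,:2].astype(np.float32)*1000))
E
python3 look.py w4.png
```

```text
t 13.63 tcp [0.4797 0.2465 0.2973] yaw -1.14 z [-1.e-04 -4.e-04 -1.e+00] F [ 0.3  0.7 -0. ] w 0.0854 gf 0.0
rod_mid 0.52 250 148 [0.5013 0.2531 0.094 ]
block_hole0 0.83 250 148 [0.5013 0.2531 0.094 ]
block 1798 [252. 146.] [0.4964 0.2518 0.055 ] ((494.7980041503906, 251.77157592773438), (59.98332595825195, 60.35354232788086), 78.46768188476562)
rodtop 141 [251. 153.] [0.4958 0.2517 0.0941] ((495.3375549316406, 251.7424774169922), (15.096126556396484, 15.113961219787598), 61.33742141723633)
low 1269 [215.  91.] [0.5681 0.3006 0.0234] ((560.2923583984375, 301.7581481933594), (39.45479202270508, 74.50382232666016), 84.23343658447266)
low 98 [256. 124.] [0.5241 0.2454 0.0291] ((524.1300048828125, 245.44863891601562), (58.8296012878418, 0.2962523102760315), 78.4920425415039)
low 334 [290. 203.] [0.4058 0.1969 0.0345] ((402.4210510253906, 196.2950897216797), (27.637495040893555, 26.843578338623047), 1.6366896629333496)
rod 0.67 [253.0, 150.9, 10.0, 16.6]
[0.4961071  0.25116596 0.09419132] 0.09691505429172376
((495.33551025390625, 251.6417999267578), 7.851414203643799)
```

View pics/w4.png

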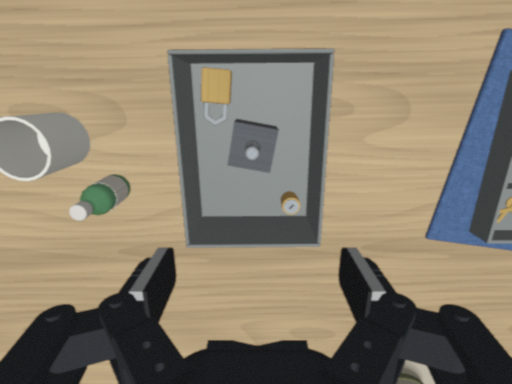

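Request:
jog_arm --plan "0 0 0 0.77 -0.27 1 0;0 0 0 0.77 -0.28 2 0;0 0 0 0 0 3 0;0 0 0 0 0 3 0;0 0 0 0 0 3 0;0 0 0 0 0 2 0;0 0 0 0 0 0 0;0 0 0 0 0 0 0;0 0 0 0 0 0 0"

```text
time_s: 14.58
position: [0.4959, 0.2528, 0.1585]
tool_rot: [[1.0, -0.019, 0.002], [-0.019, -1.0, 0.001], [0.002, -0.001, -1.0]]
ft_force: [-0.2, 0.1, 0.0]
grip_width: 0.0856
gripper_force: 0.0
```

```bash
python3 look.py w5.png
```

```text
t 14.58 tcp [0.4959 0.2528 0.1585] yaw -1.1 z [ 2.2e-03  6.0e-04 -1.0e+00] F [-0.2  0.1  0. ] w 0.0856 gf 0.0
rod_mid 0.75 254 192 [0.5024 0.2539 0.076 ]
block_hole0 0.93 257 191 [0.5032 0.2514 0.076 ]
block 3687 [257. 189.] [0.4981 0.2515 0.0549] ((494.5605163574219, 251.66961669921875), (60.05264663696289, 61.042198181152344), 78.48888397216797)
rodtop 341 [257. 207.] [0.4963 0.2515 0.0938] ((495.4350891113281, 251.41714477539062), (15.753503799438477, 15.490812301635742), 50.81220626831055)
low 2686 [203. 107.] [0.5687 0.3002 0.0234] ((559.9154663085938, 301.55767822265625), (39.08609390258789, 75.24730682373047), 83.89322662353516)
low 417 [262. 155.] [0.5242 0.2458 0.0299] ((524.1655883789062, 245.5353240966797), (59.85804748535156, 0.7583662867546082), 78.47412872314453)
low 734 [309. 262.] [0.4071 0.1973 0.0329] ((402.7851867675781, 195.66244506835938), (27.789464950561523, 27.085790634155273), 29.983211517333984)
rod 0.64 [257.1, 200.1, 21.0, 35.9]
[0.49649859 0.25156749 0.09366155] 0.0965198075489456
((495.15185546875, 251.61289978027344), 8.208918571472168)
```

View pics/w5.png

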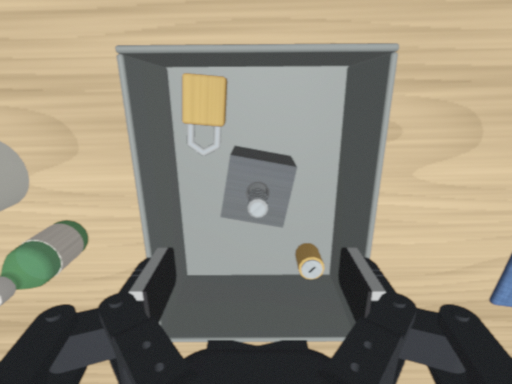

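Request:
jog_arm --plan "0 0 0 -0.05 0.12 1 0;0 0 0 0 0 1.5 0;0 0 0 0 0 1.5 0;0 0 0 0 0 1.5 0;0 0 0 0 0 1.5 0;0 0 0 0 0 1.2 0;0 0 0 0 0 1 0;0 0 0 0 0 0.5 0;0 0 0 0 0 0 0;0 0 0 0 0 0 0"

```text
time_s: 15.62
position: [0.4948, 0.2516, 0.0608]
tool_rot: [[1.0, -0.019, 0.001], [-0.019, -1.0, 0.0], [0.001, -0.0, -1.0]]
ft_force: [-0.7, -0.3, 0.9]
grip_width: 0.0854
gripper_force: 0.0
```

Request:
jog_arm --plan "0 0 0 0 0 0 120;0 0 0 0 0 0 160;0 0 0 0 0 0 180;0 0 0 0 0 0 200;0 0 0 0 0 0 230;0 0 0 0 0 0 230;0 0 0 0 0 0 230;0 0 0 0 0 0 230;0 0 0 0 0 0 230;0 0 0 0 0 0 230" --grip_force 40

```text
time_s: 16.45
position: [0.4946, 0.2516, 0.0605]
tool_rot: [[1.0, -0.019, 0.0], [-0.019, -1.0, 0.0], [0.0, -0.0, -1.0]]
ft_force: [-0.1, 0.5, 2.9]
grip_width: 0.0148
gripper_force: 39.1
```

Request:
jog_arm --plan "0 0 0 0 0 -0.1 230;0 0 0 0 0 -0.2 230;0 0 0 0 0 -0.2 230;0 0 0 0 0 -0.2 230;0 0 0 0 0 -0.2 230;0 0 0 0 0 -0.1 230;0 0 0 0 0 0 230;0 0 0 0 0 0 230;0 0 0 0 0 0 230"

```text
time_s: 17.2
position: [0.4946, 0.2515, 0.0704]
tool_rot: [[1.0, -0.019, 0.0], [-0.019, -1.0, 0.0], [0.0, -0.0, -1.0]]
ft_force: [0.6, 1.9, -1.1]
grip_width: 0.0149
gripper_force: 39.1
```

```bash
cat > chk.py <<'E'
from h import *
R,p=pose()
for c in("side","scene","wrist"):
    im=imaging.get_image(c);P=cloud(im)
    B=(abs(P[...,0]-.495)<.045)&(abs(P[...,1]-.2515)<.045)&(P[...,2]>.048)&(P[...,2]<.068)
    z=P[B][:,2];print(c,B.sum(),np.percentile(z,[10,30,50,70,90]).round(4) if len(z) else "")
    if c=="wrist":save(im,"wc.png")
    else:
        u,v=(260,262) if c=="side" else (327,192)
        cr=im["pixels"][v-37:v+38,u-50:u+50];cv2.imwrite(f"pics/c_{c}.png",cv2.resize(cr[...,::-1],(800,600),interpolation=cv2.INTER_CUBIC))
E
python3 chk.py
```

```text
t 17.2 tcp [0.4946 0.2515 0.0704] yaw -1.09 z [ 2.e-04  0.e+00 -1.e+00] F [ 0.6  1.9 -1.1] w 0.0149 gf 39.08580932993573
side 251 [0.0521 0.0542 0.0552 0.0567 0.0586]
scene 157 [0.0512 0.0535 0.0545 0.0554 0.057 ]
wrist 5615 [0.0539 0.0546 0.055  0.0553 0.0559]
```

Force is only the rod's weight and the block's top is still at 0.055 m. Up another 12 mm.

Request:
jog_arm --plan "0 0 0 0 0 -0.15 230;0 0 0 0 0 -0.2 230;0 0 0 0 0 -0.25 230;0 0 0 0 0 -0.25 230;0 0 0 0 0 -0.2 230;0 0 0 0 0 -0.15 230;0 0 0 0 0 0 230;0 0 0 0 0 0 230;0 0 0 0 0 0 230;0 0 0 0 0 0 230"

```text
time_s: 18.18
position: [0.4945, 0.2515, 0.0823]
tool_rot: [[1.0, -0.019, -0.0], [-0.019, -1.0, -0.0], [-0.0, 0.0, -1.0]]
ft_force: [-1.0, 0.9, -1.0]
grip_width: 0.0148
gripper_force: 39.1
```

```bash
python3 chk.py
```

```text
t 18.18 tcp [0.4945 0.2515 0.0823] yaw -1.09 z [-1.e-04 -1.e-04 -1.e+00] F [-1.   0.9 -1. ] w 0.0148 gf 39.10657729393279
side 271 [0.0511 0.0541 0.0554 0.0567 0.059 ]
scene 172 [0.0516 0.0537 0.0544 0.0554 0.0573]
wrist 5388 [0.054  0.0546 0.055  0.0553 0.0559]
```

View pics/wc.png

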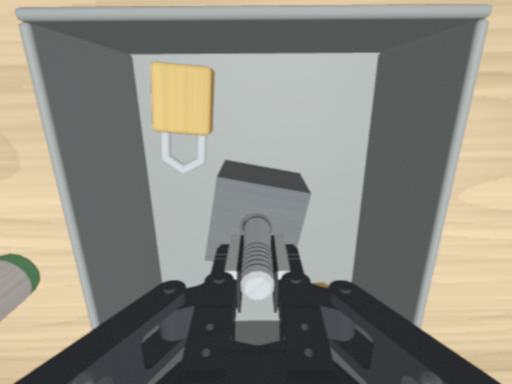

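View pics/c_side.png

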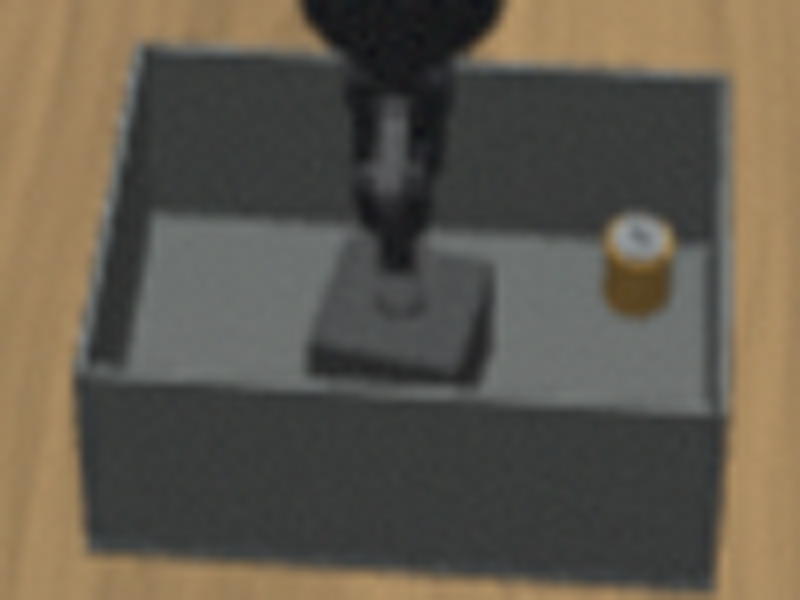

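The wrist view shows the rod in the fingers (top at 258,285) and the dark ring at the bore's mouth (256,222). The side view shows the block flat in the bin (400,310).

```bash
python3 -c "
from rig import job
print(job.close_job())"
```

```text
the job is handed in; nothing more can be done
None
```

The tray stands level and released in the middle of the pad, the rod is gripped and held still about 22 mm up with its ring at the block's top, and the job is handed in (no verdict was returned).

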